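# Sweep the sample pots into the collection bay

## Task

Pick up the straightedge by its grip and use it to push the four sample pots, all together as one group, into the blue fenced collection bay until every pot is wholly inside, standing upright. Push the pots only with the straightedge, never with the robot itself. Then draw the straightedge back out of the bay, leave it standing on its foot on the bench outside, let go. Do not disturb the highlighter, dish and beaker standing nearby.

Things in the scene. Friction and masses are not known exactly. Their poses are not given: they have to be found in the camera images.
- bay: fixed collection bay: blue U-shaped fence 30 mm high, walls 12 mm thick, round a white floor level with the bench (no sill). Origin: middle of the open mouth line (yellow strip), bench height; +x points straight into the bay (within 10 deg of the robot's left), y along the mouth, z up. Inside it is 140 mm deep (x 0 to 140) and 320 mm wide (y -160 to 160)
- straightedge: loose aluminium angle, 250 mm long, with an upright black grip, 350 g, standing on its foot to the right of the pots. Origin: middle of the pushing face's bottom edge; +x is the way the face looks (at first roughly robot's left), y along its length (-125 to 125 mm), z up. Face 45 mm high; foot 6 mm thick, x -50 to 0
- grip_top (a point): centre of the top of the straightedge's grip, a square-cornered post with an orange band, 24 mm in the straightedge's x by 36 mm in its y; the post's centre line is at x = -27 mm, y = 0 and its top 125 mm above the underside
- pot_red: sample pot, red with a lid of the same colour and a white band, 46 mm across, 65 mm tall, 75 to 165 g, standing upright and loose on the bench. Origin: centre of underside; z up. At the start the four pots stand in a loose cluster in front of the bay's mouth, between 150 and 270 mm (centres) outside it and all within 90 mm of its centre line
- pot_yellow: sample pot, yellow with a lid of the same colour and a white band, 46 mm across, 65 mm tall, 75 to 165 g, standing upright and loose on the bench. Origin: centre of underside; z up. At the start the four pots stand in a loose cluster in front of the bay's mouth, between 150 and 270 mm (centres) outside it and all within 90 mm of its centre line
- pot_green: sample pot, green with a lid of the same colour and a white band, 46 mm across, 65 mm tall, 75 to 165 g, standing upright and loose on the bench. Origin: centre of underside; z up. At the start the four pots stand in a loose cluster in front of the bay's mouth, between 150 and 270 mm (centres) outside it and all within 90 mm of its centre line
- pot_blue: sample pot, blue with a lid of the same colour and a white band, 46 mm across, 65 mm tall, 75 to 165 g, standing upright and loose on the bench. Origin: centre of underside; z up. At the start the four pots stand in a loose cluster in front of the bay's mouth, between 150 and 270 mm (centres) outside it and all within 90 mm of its centre line
- highlighter: orange and white square-bodied highlighter pen lying flat, 130 x 20 mm, 18 mm high, beside the pots on the side away from the robot; a bystander. Origin: underside, near its middle
- dish: flat glass dish with lid, 70 mm across, 17 mm high, beside the way into the bay on the side away from the robot; a bystander. Origin: centre of underside
- beaker: glass beaker, 72 mm across, 90 mm tall, behind the bay on the left; a bystander. Origin: centre of underside
There are look-alikes about, which are no part of the job. What is shaped like the pot_red but brown or pink is not meant.

How it is judged (in metres and radians):
On the way:
1. all four pots are wholly inside the bay (x of pot_red in the frame of bay between 0.021 and 0.14 m and y of pot_red in the frame of bay between -0.16 and 0.16 m and x of pot_yellow in the frame of bay between 0.021 and 0.14 m and y of pot_yellow in the frame of bay between -0.16 and 0.16 m and x of pot_green in the frame of bay between 0.021 and 0.14 m and y of pot_green in the frame of bay between -0.16 and 0.16 m and x of pot_blue in the frame of bay between 0.021 and 0.14 m and y of pot_blue in the frame of bay between -0.16 and 0.16 m), for 0.2 s.
At the end, for the whole second after the job is handed in: All four pots upright (0.1 rad), at rest, wholly inside the bay (centre 21 mm or more past the mouth line, between the walls); straightedge at rest on its foot on the bench (0.06 rad, underside within 6 mm of it), its pushing face 10 mm or more outside the mouth line (all of step 1 and angle between each of pot_red, pot_yellow, pot_green, pot_blue's own z axis and vertical below 0.1 rad and linear speed of each of pot_red, pot_yellow, pot_green, pot_blue, straightedge below 0.01 m/s and x of straightedge in the frame of bay below -0.01 m and angle between straightedge's own z axis and vertical below 0.06 rad and height (world z) of straightedge between -0.004 and 0.006 m); the robot touches nothing.
It fails at once if the robot itself touches a pot (more than 1 N): only the straightedge may push them (contact force between any of the fingers, the arm and pot_red above 1 N or contact force between any of the fingers, the arm and pot_yellow above 1 N or contact force between any of the fingers, the arm and pot_green above 1 N or contact force between any of the fingers, the arm and pot_blue above 1 N).
It fails at once if a pot is tipped (more than 0.5 rad) (angle between any of pot_red, pot_yellow, pot_green, pot_blue's own z axis and vertical above 0.5 rad).
It fails at once if the pots are not brought in as one group: one pot is already wholly inside the bay while another is still more than 60 mm short of the mouth line (centre) (x of any of pot_red, pot_yellow, pot_green, pot_blue in the frame of bay above 0.025 m and x of any of pot_red, pot_yellow, pot_green, pot_blue in the frame of bay below -0.06 m).
It fails at once if a bystander is moved more than 30 mm (distance of any of highlighter, dish, beaker from where it was at the start of the episode above 0.03 m).
It also fails if it takes over 43 s, if anything falls off the work surface, if the arm or the gripper's body presses on something with over 40 N, if the wrist force passes 120 N, or if a joint passes its speed limit or range.

## Robot

A 7-joint arm with a two-finger parallel gripper is mounted at the origin on the work surface. World frame = base frame: x ahead of the robot, y to its left, z up, the work surface at z = 0. Lengths are in m, angles in degrees, forces in N, time in s.
With the tool pointing down it reaches from about 0.425 to 0.875 m from the base axis. Payload 4.7 kg.
Tool frame: the origin (TCP) lies at the very end of the fingers, on their centre line; the grasp point (between the pads) lies 19 mm behind it; z points along the fingers, y is the direction in which the jaws open and shut (so a half turn about z gives the same grasp; the last joint's range is limited). The gripper opens to 87 mm and grips with 3 to 60 N. Pads are 19 mm wide; open, the fingers measure 117 mm over their backs; the gripper's body (75 mm by 190 mm) begins 51 mm behind the grasp point.
Start: joints at [67.271, 18.392, -4.016, 83.108, 1.295, 78.541, -3.26], TCP at [0.26, -0.596, 0.223] pointing down, gripper open.
Joint ranges: [-163.93, 163.93], [-17.29, 119.83], [-79.2, 71.16], [3.27, 140.29], [-89.18, 269.18], [5.43, 117.66], [-154.24, 154.24]. Speed limits (degrees/s): [147.25, 147.25, 180, 180, 180, 180, 180].

## Interface

Orientations are given as [roll, pitch, yaw] about the fixed x, y, z axes, in that order (R = Rz(yaw) Ry(pitch) Rx(roll)).
In Python, from cell import monitor, read_camera, camera_info, env, look_for gives the robot as it stands.
- The arm moves only by the tool servo_tool, never from a script. Its argument "commands" is one flat list of numbers, 6 for each row, row after row: the shift along the tool's x, y, z in mm, then the turn, a rotation vector about the tool's x, y, z in degrees. A call has 1 to 10 rows; each row shifts and turns the commanded pose from where the row before left it, along the tool's axes as they then stand; what a row does not reach is not made up. A row lasts 1/10 s, in which the tool goes at most 50 mm and 8.59 degrees, less where a joint would pass 70% of its speed; a pose out of reach is approached as far as the arm can. A call is refused whole if a number of a shift passes 50 or a number of a turn 8.59, either way. A call with a gripper value outside its range is refused whole. "jaw" is the finger opening in mm, from 0 to 87, set as the call begins (left out, the last holds). The fingers move at their own pace and stop on an object; "newtons" is the grip in N (left out, the last holds). Time passes only in rows, so rows that do not move let the fingers close. It gives the time, the measured TCP pose, the force and the opening at its end, in the units of the state.
- monitor.get_obs(): the state, without advancing time (a new reading comes with each control period).
- read_camera(name): name is "scene" or "top" or "wrist"; returns (picture, depth): 384x512x3 uint8, red, green, blue; 384x512 float32, m along the optical axis (not along the pixel's ray), 0 where there is no reading.
- camera_info(name): a dict with "camera_matrix" (3x3 intrinsics, pixels), "k1" (the pictures are not rectified: a ray, as slopes to the right and down, at radius r is drawn at 1 + k1 r^2 times it, then the intrinsics apply), "R" (3x3) and "t" (3): a world point X has camera coordinates R X + t; the wrist camera has in their place "T_tool_cam" (4x4, takes a point from camera to tool coordinates, whose origin is the TCP and whose axes are the flange's). Camera axes: x right, y down, z forward; pixel columns grow to the right and rows downward; lengths in m; the calibration is good to about 2 mm. A picture is of the moment at which its call begins: read the wrist's pose just before it. camera_info takes no time and is no camera call.
- env.sign_off(): hands the job in, once; it reports no verdict.
Trained networks look in the newest picture that a camera, given by its name, has taken for a name from the list of things; names that differ only in an ending like _2 or _b are one class to them, and where a whole thing is asked for, a point or a joint stands for the part that bears it (a point fixed in the world has none). Each returns a list of dicts, best first, with "conf" (0 to 1); they miss things now and then, are a little off and sometimes report something else, mostly with a low value. They report only what shows in the picture. A call takes as long as a camera call. They do not tell look-alikes from the thing itself.
- look_for(camera, label): "box" ([left, top, width, height] in pixels, round what is visible of it).
The state is a dict: "time_s": time; "qpos": joint angles; "joint_velocities": joint speeds; "effort": joint torques, N m; "tool_pos": TCP position; "tool_rot": TCP orientation; "force": force on the tool from outside, world axes, zero at the start; "wrist_torque": the same for the moment, N m; "grip_width": finger opening in m.
Only numpy, scipy, OpenCV 4.12 (cv2) and the standard library are available. Lean on these libraries where they do the work, as an engineer would, in place of code of your own. Each camera call takes 0.05 s, during which the arm holds its last target.

## Working session

There is one attempt and no reset: what is moved stays moved. The work goes in short steps, Python scripts to look and compute and a tool call to move; the robot and the scene stay as the last step left them, time stands still between calls to the robot, and variables do not carry over. Pictures are saved under pics/ and viewed, and the job is handed in when it is done.

Besides the shell and the picture viewer there is one more tool, called after "Request:" in YAML: its name, and indented under it one key for each argument. servo_tool: Moves the arm, as the interface text tells. Its arguments: {"type":"object","properties":{"commands":{"type":"array","items":{"type":"number"}},"jaw":{"type":"number"},"newtons":{"type":"number"}},"required":["commands"]}

```bash
mkdir -p pics; ls; python3 - <<'E'
from cell import *
import cv2,numpy as np
o=monitor.get_obs();print(o['time_s'],o['tool_pos'],o['tool_rot'],o['grip_width'])
for n in ["scene","top"]:
    p,d=read_camera(n);cv2.imwrite(f"pics/{n}0.png",p[:,:,::-1]);np.savez(f"pics/{n}0.npz",p=p,d=d)
    print(n,camera_info(n))
print(camera_info("wrist"))
E
```

```text
pics
0.0 [ 0.25931544 -0.59544023  0.22147646] [-1.79891569e+02  4.72856570e-03  2.35399047e+01] 0.08724444326673575
scene {'camera_matrix': array([[373.32755621,   0.        , 253.2343365 ],
       [  0.        , 373.32755621, 183.54989519],
       [  0.        ,   0.        ,   1.        ]]), 'k1': -0.008365275655853379, 'R': array([[-0.09866531,  0.9950765 ,  0.00937618],
       [ 0.85680544,  0.08973976, -0.50777083],
       [-0.50611223, -0.04206581, -0.86144116]]), 't': array([ 0.02741462, -0.45660085,  1.55000544])}
top {'camera_matrix': array([[363.96295692,   0.        , 256.10725562],
       [  0.        , 363.96295692, 193.87167787],
       [  0.        ,   0.        ,   1.        ]]), 'k1': -0.06899285279246535, 'R': array([[ 0.01465681, -0.99978345,  0.01477239],
       [-0.99350214, -0.0162292 , -0.11265041],
       [ 0.11286576, -0.01302531, -0.99352487]]), 't': array([0.02190731, 0.58909567, 1.3716557 ])}
{'camera_matrix': array([[274.18108889,   0.        , 254.91603019],
       [  0.        , 274.18108889, 194.05396184],
       [  0.        ,   0.        ,   1.        ]]), 'k1': -0.03331689874506458, 'T_tool_cam': array([[-8.24991889e-04, -9.62316619e-01, -2.71930219e-01,
         7.52327453e-02],
       [ 9.99999651e-01, -7.57846535e-04, -3.51940602e-04,
         4.38437591e-04],
       [ 1.32596916e-04, -2.71930415e-01,  9.62316908e-01,
        -1.61853621e-01],
       [ 0.00000000e+00,  0.00000000e+00,  0.00000000e+00,
         1.00000000e+00]])}
```

View pics/scene0.png

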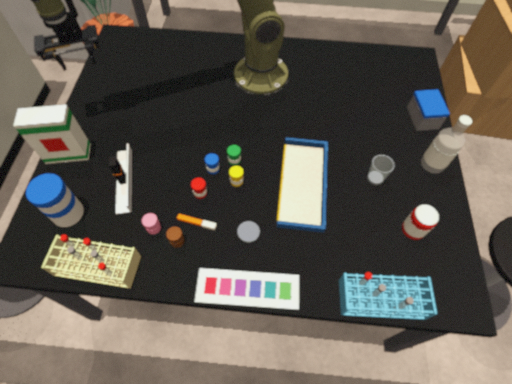

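View pics/top0.png

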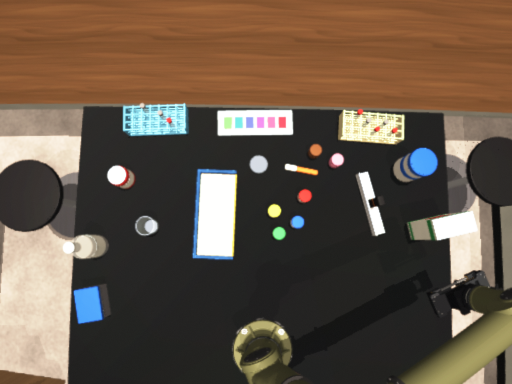

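```bash
cat > h.py <<'E'
from cell import *
import cv2,numpy as np
def ray(n,u,v):
    c=camera_info(n);K=c['camera_matrix'];k=c['k1']
    x=(u-K[0,2])/K[0,0];y=(v-K[1,2])/K[1,1]
    r=rd=np.hypot(x,y)
    for _ in range(20): r=rd/(1+k*r*r)
    s=r/rd if rd>0 else 1
    return np.array([x*s,y*s,1]),c
def onz(n,u,v,z):
    d,c=ray(n,u,v);R=np.array(c['R']);t=np.array(c['t'])
    C=-R.T@t;w=R.T@d
    return C+w*(z-C[2])/w[2]
def proj(n,X):
    c=camera_info(n);p=np.array(c['R'])@X+c['t'];x,y=p[0]/p[2],p[1]/p[2];s=1+c['k1']*(x*x+y*y)
    K=c['camera_matrix'];return np.array([K[0,0]*x*s+K[0,2],K[1,1]*y*s+K[1,2]])
def blob(p,lo,hi,roi,kmin=8):
    hsv=cv2.cvtColor(p,cv2.COLOR_RGB2HSV);m=cv2.inRange(hsv,np.array(lo),np.array(hi))
    x0,y0,x1,y1=roi;mm=np.zeros_like(m);mm[y0:y1,x0:x1]=m[y0:y1,x0:x1]
    n,l,s,c=cv2.connectedComponentsWithStats(mm)
    return sorted([(s[i,4],c[i].round(2).tolist()) for i in range(1,n) if s[i,4]>=kmin],reverse=True),mm
E
python3 - <<'E'
from h import *
t=np.load('pics/top0.npz');s=np.load('pics/scene0.npz')
a=cv2.resize(t['p'][130:280,180:420],None,fx=3.3,fy=3.3,interpolation=cv2.INTER_CUBIC)
cv2.imwrite('pics/topc.png',a[:,:,::-1])
a=cv2.resize(s['p'][120:260,90:350],None,fx=3,fy=3,interpolation=cv2.INTER_CUBIC)
cv2.imwrite('pics/scenec.png',a[:,:,::-1])
p=t['p'];roi=(250,180,330,250)
for nm,lo,hi in [('red',(0,150,90),(8,255,255)),('yellow',(24,120,100),(34,255,255)),('green',(50,120,60),(80,255,255)),('blue',(100,120,60),(120,255,255))]:
    b,_=blob(p,lo,hi,roi)
    print(nm,[(x[0],x[1],onz('top',*x[1],0.065).round(4)) for x in b[:2]])
for l in ['straightedge','grip_top','highlighter','dish','bay','beaker']:
  print(l,[(r['conf'],np.round(r['box'],1)) for r in look_for('top',l)[:2]])
E
```

```text
red [(np.int32(144), [304.95, 195.2], array([ 0.583 , -0.1534,  0.065 ]))]
yellow [(np.int32(62), [274.02, 210.39], array([ 0.5237, -0.0367,  0.065 ]))]
green [(np.int32(54), [279.52, 233.02], array([ 0.4394, -0.0581,  0.065 ]))]
blue [(np.int32(150), [297.69, 221.43], array([ 0.4836, -0.126 ,  0.065 ]))]
straightedge [(0.77, array([356.8, 173.7,  28.6,  63.2]))]
grip_top [(0.67, array([354.6, 176. ,  27.9,  58.7]))]
highlighter [(0.64, array([283.5, 163.9,  28.2,   8.7]))]
dish [(0.49, array([252.5, 156.3,  14.6,  14.8]))]
bay [(0.73, array([191.2, 166. ,  47.3,  89.3])), (0.68, array([250.5, 158.7,  13.1,  11.1]))]
beaker [(0.68, array([137.3, 218.4,  21.5,  18.7]))]
```

View pics/topc.png

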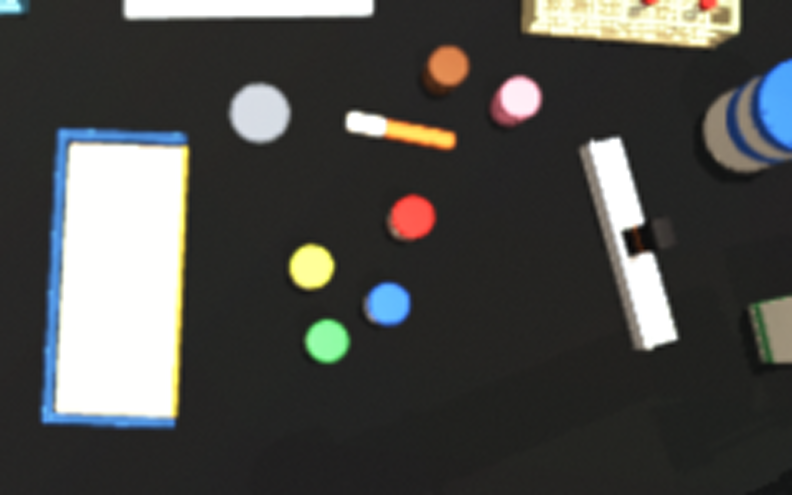

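View pics/scenec.png

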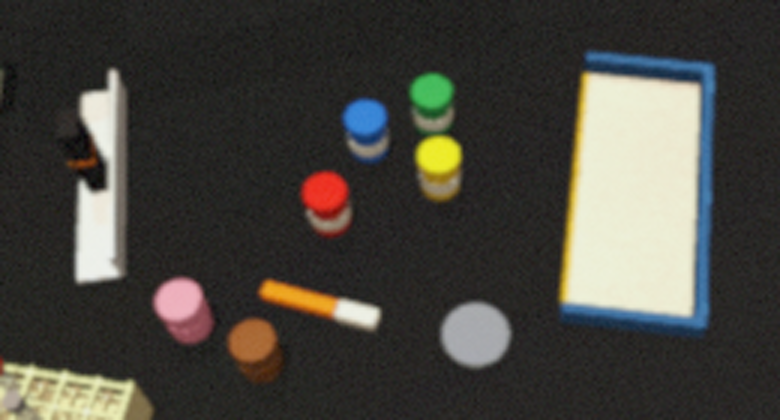

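```bash
python3 - <<'E'
from h import *
t=np.load('pics/top0.npz');s=np.load('pics/scene0.npz')
a=cv2.resize(t['p'][165:245,345:395],None,fx=7,fy=7,interpolation=cv2.INTER_CUBIC)
b=cv2.resize(s['p'][135:220,105:140],None,fx=7,fy=7,interpolation=cv2.INTER_CUBIC)
h=600;c=np.zeros((h,600,3),np.uint8);c[:560,:350]=a;c[:595,352:352+245]=b[:595,:245]
cv2.imwrite('pics/se.png',c[:,:,::-1])
# bay mouth yellow
for n,d,roi in [('top',t,(225,160,250,265)),('scene',s,(270,130,300,235))]:
    b,m=blob(d['p'],(22,120,100),(34,255,255),roi)
    ys,xs=np.nonzero(m);print(n,b[:3])
    vx,vy,x0,y0=cv2.fitLine(np.c_[xs,ys].astype(np.float32),cv2.DIST_HUBER,0,.01,.01).ravel()
    for y in (ys.min(),ys.max()): 
        x=x0+vx/vy*(y-y0);print(x,y,onz(n,x,y,0))
# white floor rect
for n,d,roi in [('top',t,(190,160,250,265)),('scene',s,(270,130,335,235))]:
    b,m=blob(d['p'],(0,0,140),(180,90,255),roi);print(b[:3])
    ys,xs=np.nonzero(m);r=cv2.minAreaRect(np.c_[xs,ys].astype(np.float32))
    for q in cv2.boxPoints(r):print(n,q,onz(n,*q,0).round(4))
# straightedge white mask
for n,d,roi in [('top',t,(350,160,390,245)),('scene',s,(105,135,140,220))]:
    b,m=blob(d['p'],(0,0,110),(180,90,255),roi);print(b[:3])
    ys,xs=np.nonzero(m);r=cv2.minAreaRect(np.c_[xs,ys].astype(np.float32))
    for q in cv2.boxPoints(r):print(n,q,onz(n,*q,0.006).round(4),onz(n,*q,0.045).round(4))
# dark grip depth points
d=t['d'];
c=camera_info('top');pts=[]
for v in range(190,215):
  for u in range(365,390):
    if d[v,u]>0:
      r,_=ray('top',u,v);X=np.array(c['R']).T@(r*d[v,u]-c['t'])
      if X[2]>.08: pts.append(X)
pts=np.array(pts);print(len(pts),pts.mean(0),pts.min(0),pts.max(0)); q=pts[pts[:,2]>.112];print(len(q),q.mean(0),q.min(0),q.max(0))
E
```

```text
top [(np.int32(135), [234.45, 215.2])]
236.2312575036956 174 [0.67063203 0.11075392 0.        ]
232.7395262921525 255 [0.35215009 0.117816   0.        ]
scene [(np.int32(168), [280.48, 182.62])]
284.2758716023503 144 [0.35111205 0.12152311 0.        ]
276.9048142186342 219 [0.65539133 0.1147625  0.        ]
[(np.int32(2936), [215.51, 214.49])]
top [195.73975 254.94025] [0.35   0.2615 0.    ]
top [198.83664 172.35638] [0.6748 0.2596 0.    ]
top [235.08566 173.71573] [0.6717 0.1153 0.    ]
top [231.98877 256.2996 ] [0.3471 0.1206 0.    ]
[(np.int32(3175), [302.04, 185.31])]
scene [277.85446 221.4345 ] [0.6637 0.1184 0.    ]
scene [285.74655 143.64095] [0.3489 0.1268 0.    ]
scene [328.71017 147.99959] [0.352  0.2838 0.    ]
scene [320.81808 225.79314] [0.6649 0.2573 0.    ]
[(np.int32(776), [369.94, 203.26])]
top [354.90564 173.1698 ] [ 0.6815 -0.3631  0.006 ] [ 0.6746 -0.3518  0.045 ]
top [367.32074 169.62262] [ 0.6969 -0.4139  0.006 ] [ 0.6896 -0.4012  0.045 ]
top [385.32074 232.62262] [ 0.4462 -0.4814  0.006 ] [ 0.4458 -0.4669  0.045 ]
top [372.90564 236.1698 ] [ 0.4318 -0.4312  0.006 ] [ 0.4318 -0.4181  0.045 ]
[(np.int32(835), [123.55, 182.57])]
scene [115. 143.] [ 0.4159 -0.4912  0.006 ] [ 0.443  -0.4709  0.045 ]
scene [130. 143.] [ 0.4102 -0.4371  0.006 ] [ 0.4375 -0.4187  0.045 ]
scene [130. 213.] [ 0.6862 -0.3623  0.006 ] [ 0.7037 -0.3466  0.045 ]
scene [115. 213.] [ 0.6912 -0.4107  0.006 ] [ 0.7085 -0.3933  0.045 ]
98 [ 0.56283521 -0.41907454  0.11452037] [ 0.54437318 -0.43561859  0.08100768] [ 0.58161015 -0.40678934  0.13145608]
69 [ 0.56376001 -0.42159698  0.12270305] [ 0.54494874 -0.43561859  0.11270277] [ 0.58161015 -0.40678934  0.13145608]
```

View pics/se.png

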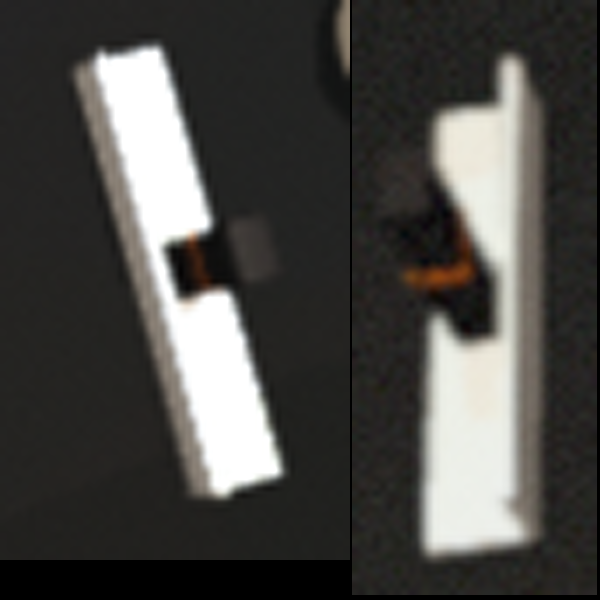

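```bash
python3 - <<'E'
from h import *
print('grip',onz('top',381.4,200.3,.125),onz('scene',113.1,161.7,.125))
# face top edge ends; crop top (75,66),(190,492) ; scene (510,55),(535,~540)
for u,v in [(75,66),(190,492)]: print('face top?',onz('top',345+u/7,165+v/7,.045),onz('top',345+u/7,165+v/7,0))
for u,v in [(98,52),(215,495)]: print('wall back top',onz('top',345+u/7,165+v/7,.045))
for u,v in [(160,45),(283,475)]: print('foot back edge',onz('top',345+u/7,165+v/7,.003))
for u,v in [(508,55),(525,503)]: print('scene wall top',onz('scene',105+(u-352)/7,135+v/7,.045))
for u,v in [(435,110),(427,553)]: print('scene foot back',onz('scene',105+(u-352)/7,135+v/7,.006))
f=lambda u,v:(180+u/3.3,130+v/3.3)
for n,u,v,z in [('hl',455,140,.01),('hl',450,150,.01),('hl',348,122,.01),('hl',350,132,.0),('dish',260,143,.01),('dish',260,82,.01),('jar',790,110,.15),('jar',740,172,0),('box',752,312,.15),('pink',505,125,0)]: print(n,onz('top',*f(u,v),z).round(3))
# pots from scene via lid
s=np.load('pics/scene0.npz')['p']
g=lambda u,v:(90+u/3,120+v/3)
for n,u,v in [('red',326,191),('yel',438,155),('grn',432,91),('blu',366,118)]: print(n,onz('scene',*g(u,v),.065).round(4))
# depth of jar/box
d=np.load('pics/top0.npz')['d'];c=camera_info('top')
for u,v in [(424,162),(455,227),(425,230)]:
  r,_=ray('top',u,v);print((np.array(c['R']).T@(r*d[v,u]-c['t'])).round(3))
E
```

```text
grip [ 0.56211927 -0.42508987  0.125     ] [ 0.57030754 -0.41448925  0.125     ]
face top? [ 0.66971878 -0.3548905   0.045     ] [ 0.67750981 -0.36803527  0.        ]
face top? [ 0.43512598 -0.41513455  0.045     ] [ 0.43528832 -0.43023839  0.        ]
wall back top [ 0.67785721 -0.36801654  0.045     ]
wall back top [ 0.43362449 -0.42904711  0.045     ]
foot back edge [ 0.69016204 -0.41691989  0.003     ]
foot back edge [ 0.4453346  -0.48298475  0.003     ]
scene wall top [ 0.43791657 -0.42835393  0.045     ]
scene wall top [ 0.682678   -0.35320213  0.045     ]
scene foot back [ 0.4487111  -0.47478346  0.006     ]
scene foot back [ 0.6945043  -0.40738071  0.006     ]
hl [ 0.681 -0.213  0.01 ]
hl [ 0.669 -0.207  0.01 ]
hl [ 0.701 -0.084  0.01 ]
hl [ 0.69  -0.087  0.   ]
dish [0.673 0.021 0.01 ]
dish [0.748 0.022 0.01 ]
jar [ 0.697 -0.562  0.15 ]
jar [ 0.65  -0.567  0.   ]
box [ 0.474 -0.511  0.15 ]
pink [ 0.702 -0.276  0.   ]
red [ 0.5872 -0.1467  0.065 ]
yel [ 0.5292 -0.0326  0.065 ]
grn [ 0.4447 -0.0499  0.065 ]
blu [ 0.4891 -0.1186  0.065 ]
[ 0.699 -0.571  0.168]
[ 0.465 -0.653  0.208]
[ 0.455 -0.581  0.135]
```

Request:
servo_tool:
  commands: [0, -15, -10, 0, 0, 8.3, 36, -25, -10, 0, 0, 0, 38, -25, 0, 0, 0, 0, 38, -24, 0, 0, 0, 0, 38, 0, 0, 0, 0, 0, 38, 0, 0, 0, 0, 0, 38, 0, 0, 0, 0, 0, 38, 0, 10, 0, 0, 0, 38, 0, 20, 0, 0, 0, 30, 0, 20, 0, 0, 0]
  jaw: 87

```text
time_s: 1.4
tool_pos: [0.5571, -0.4222, 0.1924]
tool_rot: [180.0, -0.1, 15.3]
force: [-0.1, -0.4, -0.5]
grip_width: 0.0873
```

```bash
python3 - <<'E'
from h import *
p,d=read_camera('wrist');o=monitor.get_obs();print(o['time_s'],o['tool_pos'],o['tool_rot'],o['force'])
cv2.imwrite('pics/w1.png',p[:,:,::-1]);np.savez('pics/w1.npz',p=p,d=d,pos=o['tool_pos'],rot=o['tool_rot'])
E
```

```text
1.45 [ 0.56052414 -0.41724236  0.18706066] [-1.79650498e+02 -1.15486714e-01  1.56571030e+01] [ 2.41931391  2.65587279 -3.53531511]
```

View pics/w1.png

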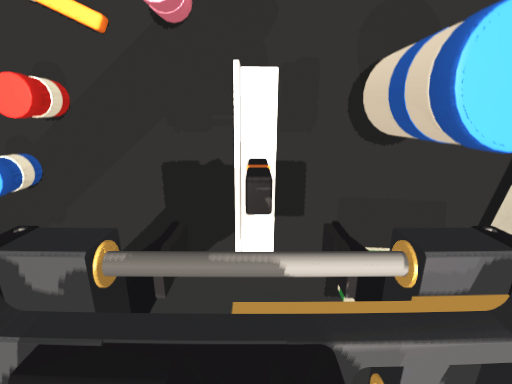

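```bash
cat >> h.py <<'E'
from scipy.spatial.transform import Rotation as Ro
def wz(u,v,z,pos,rot):
    d,c=ray('wrist',u,v);T=c['T_tool_cam'];R=Ro.from_euler('xyz',rot,degrees=True).as_matrix()
    C=R@T[:3,3]+pos;w=R@T[:3,:3]@d
    return C+w*(z-C[2])/w[2]
E
python3 - <<'E'
from h import *
o=monitor.get_obs();p,d=read_camera('wrist');print(o['tool_pos'],o['tool_rot'],monitor.get_obs()['tool_pos'])
a=cv2.resize(p[55:260,215:300],None,fx=2.9,fy=2.9,interpolation=cv2.INTER_CUBIC);b=cv2.resize(p[150:220,225:290],None,fx=8,fy=8,interpolation=cv2.INTER_CUBIC)
c=np.zeros((600,780,3),np.uint8);c[:a.shape[0],:a.shape[1]]=a;c[:b.shape[0],250:250+b.shape[1]]=b
cv2.imwrite('pics/w2.png',c[:,:,::-1]);np.savez('pics/w2.npz',p=p,d=d,pos=o['tool_pos'],rot=o['tool_rot'])
E
```

```text
[ 0.56052414 -0.41724236  0.18706066] [-1.79650498e+02 -1.15486714e-01  1.56571030e+01] [ 0.55790294 -0.4179539   0.18797902]
```

View pics/w2.png

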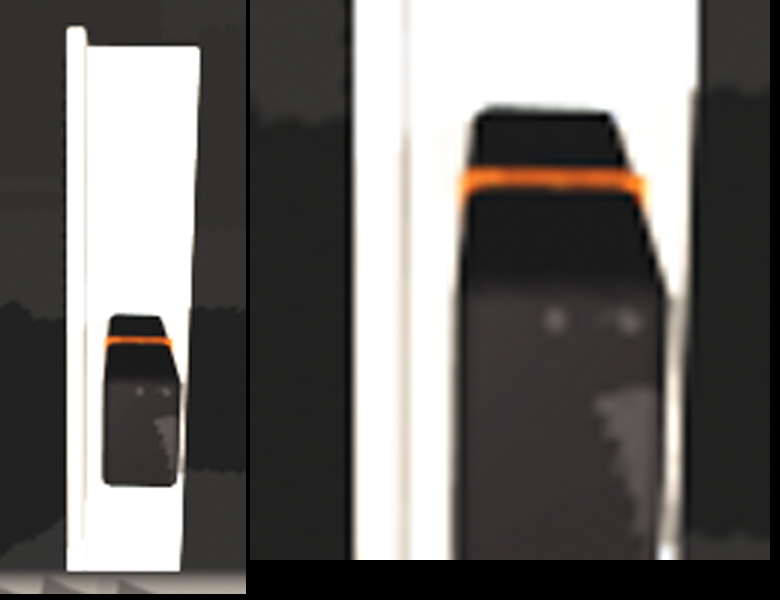

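```bash
python3 - <<'E'
from h import *
q=np.load('pics/w2.npz');o=monitor.get_obs();pos=o['tool_pos'];rot=o['tool_rot'];print(pos,rot)
pos=np.array([.559,-.4176,.1875])
P=[wz(215+x/2.9,55+y/2.9,.125,pos,rot) for x,y in [(103,381),(180,381),(103,486),(177,486)]]
for a in P:print(a.round(4))
c=np.mean(P,0);print('c',c)
R=Ro.from_euler('xyz',rot,degrees=True).as_matrix();print('delta tool mm',(R.T@(c-pos)*1000).round(1))
a=wz(215+67/2.9,55+28/2.9,.045,pos,rot);b=wz(215+67/2.9,55+565/2.9,.045,pos,rot);print(a,b,np.degrees(np.arctan2(*(a-b)[1::-1])))
E
```

```text
[ 0.55790294 -0.4179539   0.18797902] [-1.79596071e+02  2.35685031e-02  1.56631534e+01]
[ 0.5758 -0.4088  0.125 ]
[ 0.5819 -0.4304  0.125 ]
[ 0.5443 -0.4175  0.125 ]
[ 0.5504 -0.439   0.125 ]
c [ 0.56310087 -0.42393029  0.125     ]
delta tool mm [ 2.3  7.6 62.4]
[ 0.67648215 -0.3660629   0.045     ] [ 0.47433799 -0.41904242  0.045     ] 14.686205960047177
```

Request:
servo_tool:
  commands: [2, 7.5, 5, 0, 0, 0.6, 0, 0, 20, 0, 0, 0, 0, 0, 30, 0, 0, 0, 0, 0, 30, 0, 0, 0, 0, 0, 20, 0, 0, 0, 0, 0, 0, 0, 0, 0]

```text
time_s: 2.1
tool_pos: [0.5548, -0.4314, 0.0846]
tool_rot: [-179.8, 0.3, 14.5]
force: [-0.1, 0.7, -0.5]
grip_width: 0.0871
```

```bash
python3 - <<'E'
from h import *
p,d=read_camera('wrist');o=monitor.get_obs();print(o['time_s'],o['tool_pos'],o['tool_rot'],o['force'])
cv2.imwrite('pics/w3.png',p[:,:,::-1])
E
```

```text
2.15 [ 0.55631661 -0.43187893  0.08700274] [-1.79970826e+02  1.21049768e-01  1.44749290e+01] [ 0.6779654  -0.03419888  0.1520178 ]
```

View pics/w3.png

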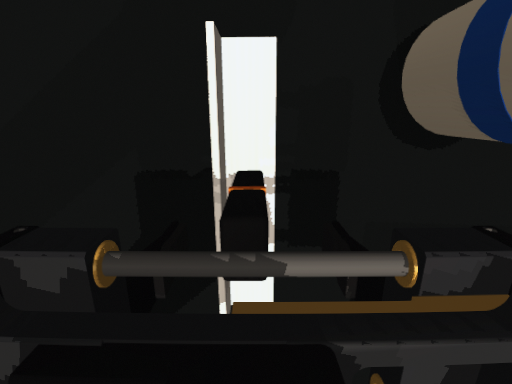

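Request:
servo_tool:
  commands: [7, -5, 3, 0, 0, 0, 0, 0, 0, 0, 0, 0]

```text
time_s: 2.35
tool_pos: [0.5659, -0.4229, 0.0865]
tool_rot: [179.9, -0.2, 14.7]
force: [-0.1, 0.3, 0.2]
grip_width: 0.0869
```

Request:
servo_tool:
  commands: [0, 0, 0, 0, 0, 0, 0, 0, 0, 0, 0, 0, 0, 0, 0, 0, 0, 0, 0, 0, 0, 0, 0, 0, 0, 0, 0, 0, 0, 0]
  jaw: 10
  newtons: 45

```text
time_s: 2.85
tool_pos: [0.5637, -0.4238, 0.0846]
tool_rot: [180.0, 0.0, 14.6]
force: [-1.4, 0.1, 0.7]
grip_width: 0.0548
```

Request:
servo_tool:
  commands: [0, 0, 0, 0, 0, 0, 0, 0, 0, 0, 0, 0]

```text
time_s: 3.05
tool_pos: [0.5638, -0.4237, 0.0845]
tool_rot: [180.0, 0.0, 14.6]
force: [0.7, -0.1, -0.2]
grip_width: 0.0391
```

```bash
python3 - <<'E'
from h import *
p,d=read_camera('wrist');o=monitor.get_obs();print(o['time_s'],o['tool_pos'],o['tool_rot'],o['force'],o['grip_width'])
cv2.imwrite('pics/w4.png',p[:,:,::-1])
E
```

```text
3.1 [ 0.56380313 -0.42361967  0.08449086] [-1.79996922e+02  6.29185914e-03  1.46403780e+01] [ 0.69949887 -0.94671696  0.01802076] 0.03483233093856342
```

View pics/w4.png

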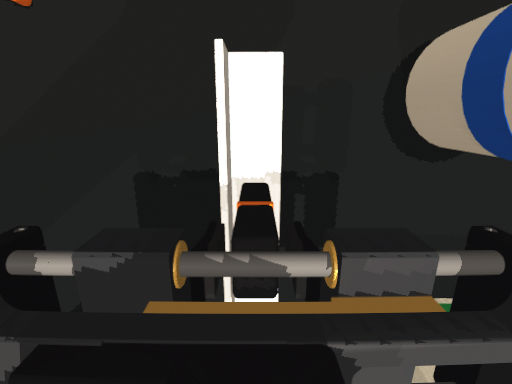

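Request:
servo_tool:
  commands: [0, 0, 0, 0, 0, 0, 0, 0, 0, 0, 0, 0, 0, 0, 0, 0, 0, 0, 0, 0, 0, 0, 0, 0]

```text
time_s: 3.5
tool_pos: [0.5638, -0.4237, 0.0845]
tool_rot: [180.0, 0.0, 14.6]
force: [-0.0, 0.2, -0.9]
grip_width: 0.0237
```

Request:
servo_tool:
  commands: [0, 0, 0, 0, 0, 0, 0, 0, 0, 0, 0, 0]

```text
time_s: 3.7
tool_pos: [0.5639, -0.4237, 0.0845]
tool_rot: [180.0, 0.0, 14.6]
force: [0.2, 0.1, -1.0]
grip_width: 0.0241
```

Request:
servo_tool:
  commands: [0, 0, -3, 0, 0, 0, 0, 0, 0, 0, 0, 0, -10, 0, 0, 0, 0, 2.65, -10, 0, 0, 0, 0, 2.65, -10, 0, 0, 0, 0, 2.65, -10, 0, 0, 0, 0, 2.65, -10, 0, 0, 0, 0, 2.65, -10, 0, 0, 0, 0, 2.65, 0, -10, 0, 0, 0, 0, 0, 0, 0, 0, 0, 0]

```text
time_s: 4.7
tool_pos: [0.5057, -0.4195, 0.0873]
tool_rot: [-179.9, -0.0, -1.1]
force: [-0.2, 0.8, -3.2]
grip_width: 0.024
```

```bash
python3 - <<'E'
from h import *
p,d=read_camera('wrist');o=monitor.get_obs();print(o['time_s'],o['tool_pos'],o['tool_rot'],o['force'],o['wrist_torque'],o['grip_width'])
t,d2=read_camera('top');s,_=read_camera('scene')
c=np.zeros((600,800,3),np.uint8);c[:384,:512]=p
a=cv2.resize(t[150:270,180:400],None,fx=1.8,fy=1.8);c[384:600,:396]=a
b=cv2.resize(s[130:238,100:320],None,fx=1.8,fy=2);c[384:600,400:796]=b
cv2.imwrite('pics/w5.png',c[:,:,::-1]);np.savez('pics/5.npz',t=t,s=s,d=d2,w=p)
E
```

```text
4.75 [ 0.50604386 -0.42001321  0.08746397] [-1.79930458e+02 -3.95198557e-02 -1.08095431e+00] [-0.89519866  0.17364601 -2.63855492] [-0.09582908 -0.00260702 -0.00907709] 0.02385753906898961
```

View pics/w5.png

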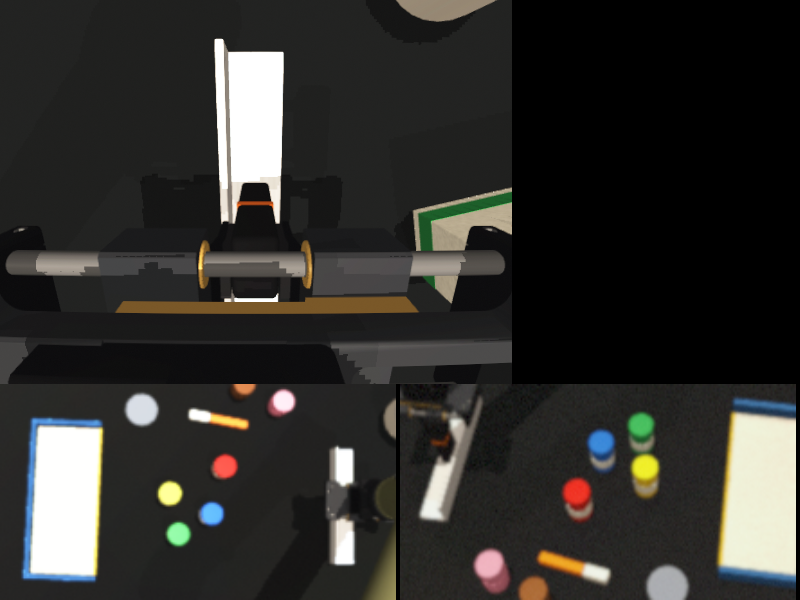

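Request:
servo_tool:
  commands: [-4, -10, 0, 0, 0, 0, 0, -25, 0, 0, 0, 0, 0, -35, 0, 0, 0, 0, 0, -35, 0, 0, 0, 0, 0, -35, 0, 0, 0, 0, 0, -25, 0, 0, 0, 0, 0, -15, 0, 0, 0, 0, 0, -10, 0, 0, 0, 0, 0, -6, 0, 0, 0, 0, 0, -6, 0, 0, 0, 0]

```text
time_s: 5.85
tool_pos: [0.5052, -0.2209, 0.0876]
tool_rot: [180.0, -0.0, -1.4]
force: [-0.1, -0.7, -3.1]
grip_width: 0.0237
```

Request:
servo_tool:
  commands: [0, -6, 0, 0, 0, 0, 0, -6, 0, 0, 0, 0, 0, -6, 0, 0, 0, 0, 0, -6, 0, 0, 0, 0, 0, -6, 0, 0, 0, 0, 0, -6, 0, 0, 0, 0, 0, -6, 0, 0, 0, 0, 0, -6, 0, 0, 0, 0, 0, -6, 0, 0, 0, 0, 0, -6, 0, 0, 0, 0]

```text
time_s: 6.85
tool_pos: [0.5066, -0.1597, 0.0876]
tool_rot: [180.0, -0.0, -1.3]
force: [-0.9, -0.9, -3.9]
grip_width: 0.0238
```

```bash
cat > look.py <<'E'
from h import *
import sys
o=monitor.get_obs();print(o['time_s'],o['tool_pos'].round(4),o['tool_rot'],o['force'].round(1),o['wrist_torque'].round(2),o['grip_width'])
t,_=read_camera('top');s,_=read_camera('scene')
c=np.zeros((600,800,3),np.uint8)
c[:300]=cv2.resize(t[140:260,180:420],(800,300));c[300:]=cv2.resize(s[130:240,100:340],(800,300))
cv2.imwrite(sys.argv[1],c[:,:,::-1])
for cam,im,roi in (('top',t,(170,165,330,262)),('scene',s,(170,130,340,240))):
  for nm,lo,hi in [('red',(0,150,90),(8,255,255)),('yellow',(24,120,100),(34,255,255)),('green',(50,120,60),(80,255,255)),('blue',(104,120,130),(112,200,255))]:
    b,_=blob(im,lo,hi,roi)
    print(cam,nm,[(int(x[0]),x[1],onz(cam,*x[1],0.065)[:2].round(3).tolist()) for x in b[:2]])
E
python3 look.py pics/l1.png
```

```text
6.85 [ 0.5066 -0.1597  0.0876] [ 1.79976703e+02 -6.45368196e-04 -1.26916165e+00] [-0.9 -0.9 -3.9] [-0.44  0.12 -0.12] 0.023811774567899797
top red [(128, [293.07, 194.59], [0.585, -0.108])]
top yellow [(120, [234.49, 213.65], [0.509, 0.111]), (65, [274.05, 210.29], [0.524, -0.037])]
top green [(73, [279.99, 232.96], [0.44, -0.06])]
top blue [(507, [204.58, 209.98], [0.521, 0.224]), (32, [293.16, 225.22], [0.469, -0.109])]
scene red [(179, [212.18, 185.93], [0.591, -0.102]), (8, [213.38, 198.88], [0.637, -0.091])]
scene yellow [(169, [236.01, 171.37], [0.528, -0.033]), (47, [278.51, 205.91], [0.641, 0.115])]
scene green [(174, [233.26, 150.62], [0.446, -0.052])]
scene blue [(469, [316.14, 184.28], [0.55, 0.231]), (68, [215.63, 159.56], [0.489, -0.106])]
```

View pics/l1.png

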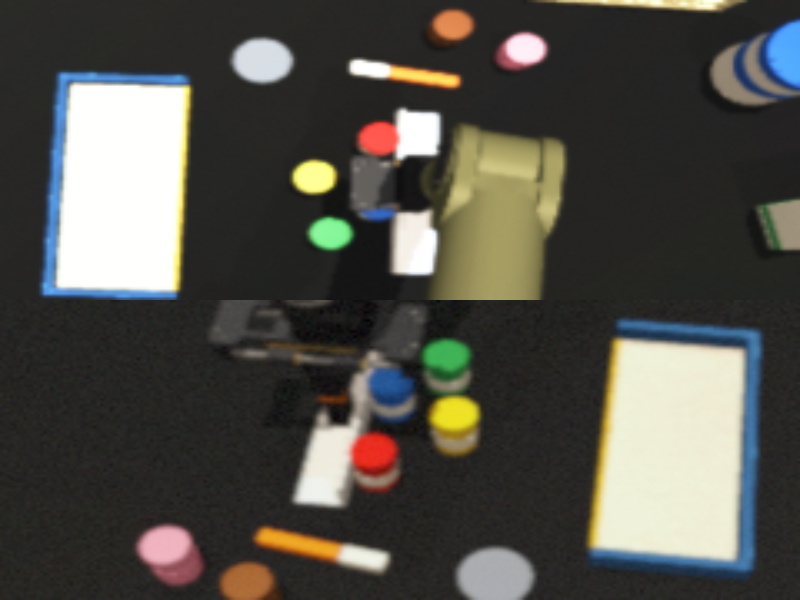

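Request:
servo_tool:
  commands: [0, -5, 0, 0, 0, 0, 0, -6, 0, 0, 0, 0, 0, -7, 0, 0, 0, 0, 0, -7, 0, 0, 0, 0, 0, -7, 0, 0, 0, 0, 0, -7, 0, 0, 0, 0, 0, -7, 0, 0, 0, 0, 0, -7, 0, 0, 0, 0, 0, -7, 0, 0, 0, 0, 0, -7, 0, 0, 0, 0]

```text
time_s: 7.95
tool_pos: [0.508, -0.0931, 0.0877]
tool_rot: [179.9, 0.0, -1.3]
force: [-0.7, -4.0, -2.5]
grip_width: 0.0237
```

Request:
servo_tool:
  commands: [0, -7, 0, 0, 0, 0, 0, -7, 0, 0, 0, 0, 0, -7, 0, 0, 0, 0, 0, -7, 0, 0, 0, 0, 0, -7, 0, 0, 0, 0, 0, -7, 0, 0, 0, 0, 0, -7, 0, 0, 0, 0, 0, -7, 0, 0, 0, 0, 0, -6, 0, 0, 0, 0, 0, -4, 0, 0, 0, 0]

```text
time_s: 8.95
tool_pos: [0.5096, -0.0263, 0.0876]
tool_rot: [180.0, -0.0, -1.2]
force: [-0.0, -5.1, -1.2]
grip_width: 0.0236
```

```bash
python3 look.py pics/l2.png
```

```text
8.95 [ 0.5096 -0.0263  0.0876] [ 1.79998146e+02 -2.97329230e-03 -1.22687893e+00] [-0.  -5.1 -1.2] [-1.28  0.07 -0.01] 0.023573773425371387
top red [(129, [257.76, 193.31], [0.587, 0.025])]
top yellow [(116, [234.47, 214.35], [0.507, 0.111]), (40, [306.05, 170.08], [0.679, -0.158])]
top green [(124, [256.74, 232.73], [0.439, 0.027])]
top blue [(513, [204.58, 210.43], [0.519, 0.224]), (28, [256.86, 223.75], [0.473, 0.027])]
scene red [(174, [252.48, 190.73], [0.595, 0.028]), (8, [252.5, 202.88], [0.639, 0.033])]
scene yellow [(115, [254.6, 176.68], [0.542, 0.03]), (29, [279.86, 192.31], [0.592, 0.116])]
scene green [(17, [256.06, 154.12], [0.452, 0.026])]
scene blue [(470, [316.09, 184.55], [0.551, 0.23]), (59, [255.85, 164.15], [0.493, 0.029])]
```

View pics/l2.png

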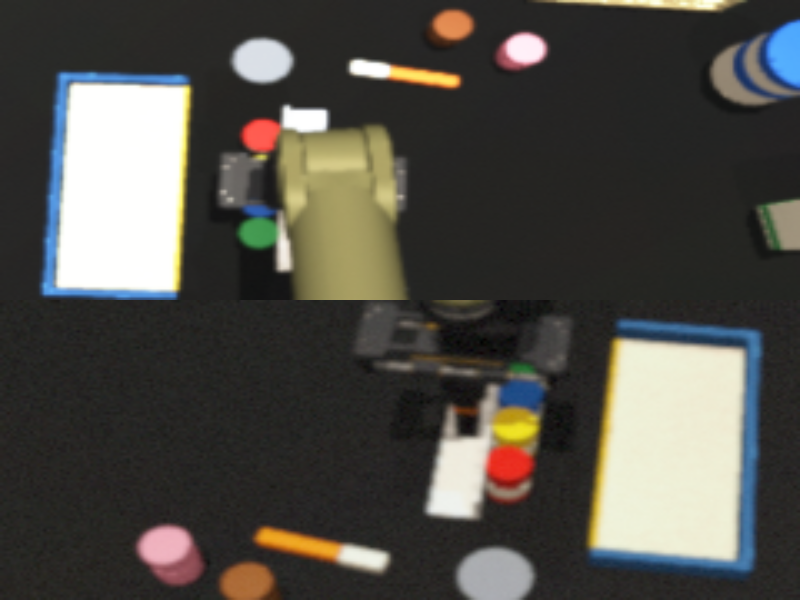

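Request:
servo_tool:
  commands: [0, -5, 0, 0, 0, 0, 0, -7, 0, 0, 0, 0, 0, -8, 0, 0, 0, 0, 0, -8, 0, 0, 0, 0, 0, -8, 0, 0, 0, 0, 0, -8, 0, 0, 0, 0, 0, -8, 0, 0, 0, 0, 0, -8, 0, 0, 0, 0, 0, -8, 0, 0, 0, 0, 0, -8, 0, 0, 0, 0]

```text
time_s: 10.05
tool_pos: [0.5111, 0.0497, 0.0875]
tool_rot: [180.0, 0.0, -1.3]
force: [-0.3, -3.2, -1.7]
grip_width: 0.0238
```

Request:
servo_tool:
  commands: [0, -8, 0, 0, 0, 0, 0, -8, 0, 0, 0, 0, 0, -8, 0, 0, 0, 0, 0, -8, 0, 0, 0, 0, 0, -8, 0, 0, 0, 0, 0, -8, 0, 0, 0, 0, 0, -7, 0, 0, 0, 0, 0, -6, 0, 0, 0, 0, 0, -5, 0, 0, 0, 0, 0, -3, 0, 0, 0, 0]

```text
time_s: 11.05
tool_pos: [0.5126, 0.1186, 0.0874]
tool_rot: [-180.0, 0.0, -1.2]
force: [-0.1, -3.6, -2.2]
grip_width: 0.0237
```

```bash
python3 look.py pics/l3.png
```

```text
11.05 [0.5126 0.1186 0.0874] [-1.79993723e+02  1.83185754e-02 -1.23662362e+00] [-0.1 -3.6 -2.2] [-1.08  0.1  -0.04] 0.023723948951487772
top red [(25, [219.28, 189.68], [0.599, 0.171])]
top yellow [(45, [306.38, 170.24], [0.679, -0.159]), (9, [236.11, 177.22], [0.647, 0.108])]
top green [(10, [216.2, 232.9], [0.436, 0.178])]
top blue [(499, [203.7, 208.68], [0.526, 0.227])]
scene red [(155, [296.45, 195.55], [0.598, 0.169])]
scene yellow [(119, [297.78, 181.03], [0.544, 0.171]), (8, [277.5, 217.0], [0.679, 0.114])]
scene green [(10, [302.5, 158.8], [0.455, 0.184])]
scene blue [(405, [318.88, 193.18], [0.582, 0.24]), (72, [298.9, 169.11], [0.498, 0.173])]
```

View pics/l3.png

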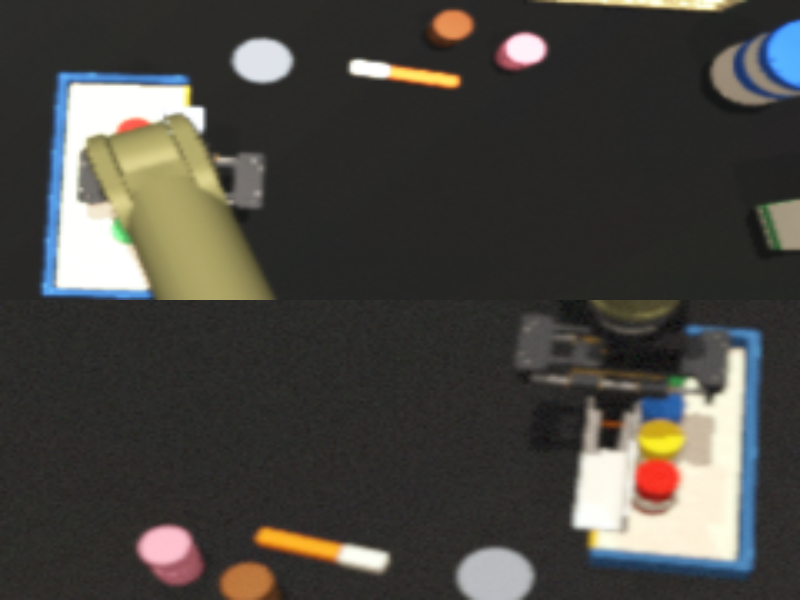

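Request:
servo_tool:
  commands: [0, 4, 0, 0, 0, 0, 0, 10, 0, 0, 0, 0, 0, 18, 0, 0, 0, 0, 0, 24, 0, 0, 0, 0, 0, 26, 0, 0, 0, 0, 0, 26, 0, 0, 0, 0, 0, 22, 0, 0, 0, 0, 0, 14, 0, 0, 0, 0, 0, 6, 0, 0, 0, 0, 0, 0, 0, 0, 0, 0]

```text
time_s: 12.15
tool_pos: [0.5095, -0.0325, 0.0876]
tool_rot: [-180.0, -0.0, -1.3]
force: [-0.1, 0.7, -3.9]
grip_width: 0.024
```

Request:
servo_tool:
  commands: [0, 0, 1.5, 0, 0, 0, 0, 0, 1.2, 0, 0, 0, 0, 0, 0, 0, 0, 0]

```text
time_s: 12.45
tool_pos: [0.5093, -0.0308, 0.0846]
tool_rot: [-180.0, 0.0, -1.2]
force: [2.1, -0.5, -4.1]
grip_width: 0.0238
```

```bash
python3 look.py pics/l4.png
```

```text
12.45 [ 0.5093 -0.0308  0.0846] [-1.79979599e+02  2.60684815e-02 -1.15826354e+00] [ 2.1 -0.5 -4.1] [0.01 0.09 0.01] 0.023816270689816052
top red [(88, [220.39, 192.91], [0.587, 0.166])]
top yellow [(111, [234.48, 215.02], [0.504, 0.111]), (40, [306.05, 170.08], [0.679, -0.158])]
top green []
top blue [(512, [204.62, 210.36], [0.52, 0.224]), (8, [223.12, 221.25], [0.48, 0.153])]
scene red [(154, [296.56, 195.6], [0.598, 0.169])]
scene yellow [(141, [297.63, 180.17], [0.541, 0.17]), (59, [278.86, 201.76], [0.626, 0.115])]
scene green [(92, [298.93, 157.29], [0.45, 0.171])]
scene blue [(485, [315.87, 183.94], [0.549, 0.23]), (112, [298.38, 167.81], [0.493, 0.171])]
```

View pics/l4.png

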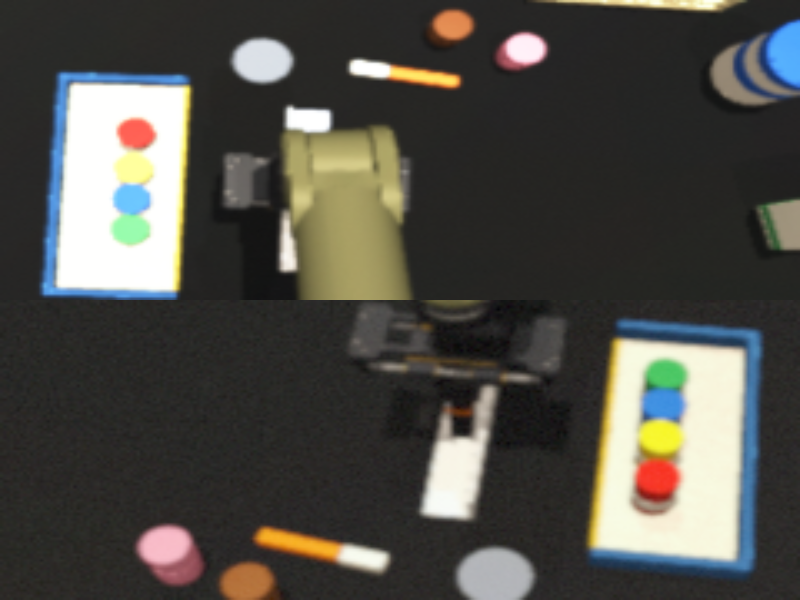

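Request:
servo_tool:
  commands: [0, 0, 0.5, 0, 0, 0, 0, 0, 0, 0, 0, 0, 0, 0, 0, 0, 0, 0]

```text
time_s: 12.85
tool_pos: [0.5096, -0.0318, 0.0844]
tool_rot: [-180.0, -0.0, -1.3]
force: [0.2, 0.8, -3.3]
grip_width: 0.0238
```

Request:
servo_tool:
  commands: [0, 0, 0.5, 0, 0, 0, 0, 0, 0, 0, 0, 0, 0, 0, 0, 0, 0, 0]

```text
time_s: 13.15
tool_pos: [0.5096, -0.0318, 0.0844]
tool_rot: [-180.0, -0.0, -1.3]
force: [-2.9, 1.4, 4.7]
grip_width: 0.0237
```

Now in contact (force reversed, +z). Release.

Request:
servo_tool:
  commands: [0, 0, 0, 0, 0, 0, 0, 0, 0, 0, 0, 0, 0, 0, 0, 0, 0, 0, 0, 0, 0, 0, 0, 0, 0, 0, 0, 0, 0, 0, 0, 0, 0, 0, 0, 0]
  jaw: 70

```text
time_s: 13.75
tool_pos: [0.5095, -0.0321, 0.0838]
tool_rot: [180.0, -0.0, -1.3]
force: [-0.8, -0.0, -0.2]
grip_width: 0.0634
```

Request:
servo_tool:
  commands: [0, 0, 0, 0, 0, 0, 0, 0, -10, 0, 0, 0, 0, 0, -25, 0, 0, 0, 0, 0, -35, 0, 0, 0, 0, 0, -35, 0, 0, 0, 0, 0, -25, 0, 0, 0, 0, 0, 0, 0, 0, 0]

```text
time_s: 14.45
tool_pos: [0.5121, -0.032, 0.2189]
tool_rot: [179.9, -0.5, -1.3]
force: [0.9, -0.6, 0.2]
grip_width: 0.0697
```

Request:
servo_tool:
  commands: [0, 20, 0, 0, 0, 0, 0, 40, 0, 0, 0, 0, 0, 40, 0, 0, 0, 0, 0, 40, 0, 0, 0, 0, 0, 40, 0, 0, 0, 0, 0, 40, 0, 0, 0, 0, 0, 20, 0, 0, 0, 0, 0, 0, 0, 0, 0, 0, 0, 0, 0, 0, 0, 0]

```text
time_s: 15.35
tool_pos: [0.5039, -0.2712, 0.2132]
tool_rot: [-179.9, 0.1, -1.3]
force: [0.4, 0.5, -0.7]
grip_width: 0.0701
```

```bash
python3 look.py pics/l5.png
```

```text
15.35 [ 0.5039 -0.2712  0.2132] [-1.79920752e+02  5.00772162e-02 -1.27551805e+00] [ 0.4  0.5 -0.7] [ 0.13 -0.01 -0.01] 0.07011546907000128
top red [(88, [220.39, 192.91], [0.587, 0.166])]
top yellow [(119, [234.45, 214.57], [0.506, 0.111])]
top green []
top blue [(508, [204.61, 210.04], [0.521, 0.224]), (8, [223.12, 221.25], [0.48, 0.153])]
scene red [(154, [296.56, 195.6], [0.598, 0.169])]
scene yellow [(141, [297.63, 180.17], [0.541, 0.17]), (57, [278.95, 201.26], [0.624, 0.115])]
scene green [(91, [298.89, 157.24], [0.45, 0.171])]
scene blue [(479, [315.67, 183.59], [0.548, 0.229]), (109, [298.43, 167.86], [0.493, 0.171])]
```

View pics/l5.png

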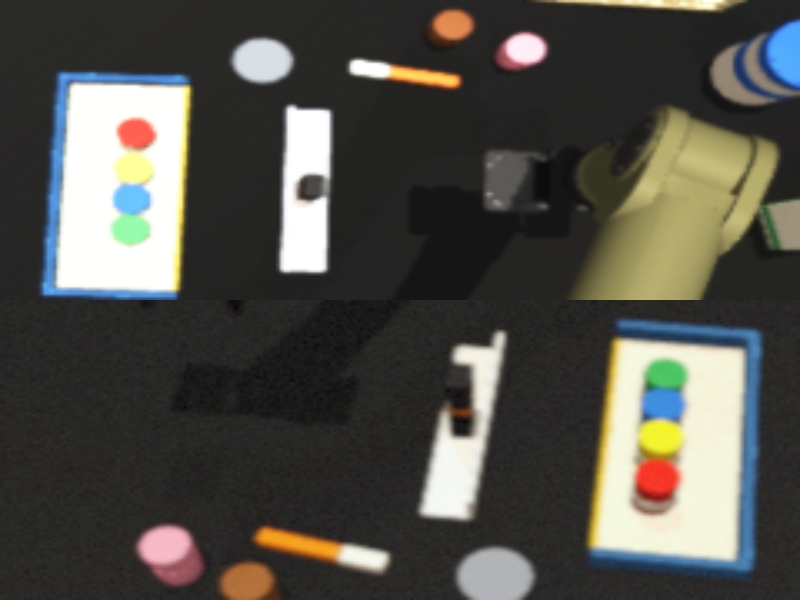

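All four pots stand in the bay at about y = 0.17, with the mouth line at about 0.117. The straightedge stands on its foot outside the bay, and the bystanders look unmoved.

```bash
python3 -c "
from cell import env,monitor
print(env.sign_off(),monitor.get_obs()['time_s'])"
```

```text
the job is handed in; nothing more can be done
the job is handed in; nothing more can be done
```

I pushed all four pots into the bay with the straightedge and handed the job in at about 15.5 s. Sign-off reports no verdict, so what follows rests on my own last checks.

- **How it went:** I gripped the straightedge by its post, held it about 3 mm above the bench and pushed the pots in together as one row. I then drew it back, set it on its foot, let go and moved the arm clear.
- **Pots:** in the last pictures all four stand upright, about 50 mm past the mouth line. Red and blue were measured in the top and scene cameras, yellow and green in the scene camera only. The colour search in the top picture missed green, found only a few pixels of blue, and took the yellow mouth strip for the yellow pot. All four do show in that picture.
- **Straightedge:** it stands flat, with its face about 120 mm outside the mouth line. That distance is worked out from the tool position, not measured in the picture.
- **Bystanders:** the highlighter and dish look unmoved in the final crops. The beaker was outside those crops, so I did not check it again; the arm did not reach behind the bay.
- **Disagreements:** the top and scene cameras differed by about 5–12 mm, so I used the wrist camera for the grasp. Even that needed one 7–9 mm correction before I closed the fingers. When I lowered the straightedge, it touched the bench about 1 mm later than I expected, so I went down in 0.5 mm steps until the force reversed.

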